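# Clear the tint checker and present the amber plate over its lamp

## Task

The packing tape roll has been left over the light post of the bottle tint checker: slide it up off the post and lay it down gently, flat on the green mat. Then find the frosted end of the amber glass plate by its corner notch, take the plate out of its stand by that notched end, and hold it with the amber window centred over the lamp, a few centimetres clear of it, sloping at about 45 degrees (or flatter) with the blue label face up. Finish still holding it there, and leave the two bottles and the red cap alone.

Things in the scene. Friction and masses are not known exactly. Their poses are not given: they have to be found in the camera images.
- checker: Tint checker, fixed: grey box 110 x 110 x 40 mm high with an upright round aluminium light post, 24 mm diameter, in the middle of its top; the post ends 100 mm above the table. Origin under the centre of the box, on the table; z up. Its place and yaw vary.
- lens (a point): Centre of the pale yellow lamp lens on the tip of the light post, 100 mm above the table.
- roll: Brown packing tape roll, 56 mm outer diameter, 36 mm bore, 45 mm high, about 0.12 kg, rigid. Origin at the centre of its lower face, z along its bore. It starts around the post (6 mm clearance all round), resting on the checker's box, its lower face 40 mm above the table; the post stands 15 mm out of its top. It must rise 60 mm to clear the post.
- mat: Round green mat, fixed, 130 mm diameter, 3 mm thick, where the roll goes. Origin under its centre, on the table.
- stand: Black stand, fixed: 140 x 60 mm foot; a slot along its x axis, 126 mm long, 9.5 mm wide, its floor 8 mm and its upper edges 22 mm above the table. Slot walls 45 x 130 mm overall. Origin under its centre, on the table. Its place and yaw (any direction) vary.
- plate: Amber glass plate 120 x 8 x 50 mm, 0.12 kg, standing on its long edge in the stand's slot (36 mm of it above the stand, its top 58 mm above the table). Origin at its centre, which is also the centre of the 40 mm long amber window. x runs along its length, y through its thickness, z up at the start. Both 40 mm end parts look whitish; the frosted one is the +x end (x from 20 to 60 mm).
- notch (a point): Middle of the 12 x 12 mm notch cut out of the plate's upper outer corner at its frosted end (plate frame x 54, z 19 mm). The other end has no notch.
- label (a point): Centre of the label, a blue 24 x 26 mm patch with two white bars on the frosted end's +y face only (plate frame x 34, y 4, z -4 mm). Seen with the label facing you and the notch up, the notch is at your left. At the end the plate's +y has to point upward, about 45 degrees or less from straight up..
- amber_bottle: Bystander: standing amber bottle with a black cap, 60 mm diameter, 150 mm tall, loose. Origin at the centre of its underside. Leave alone.
- clear_bottle: Bystander: standing clear bottle with a paper label and white cap, 56 mm diameter, 140 mm tall, loose. Origin at the centre of its underside. Leave alone.
- cap: Bystander: red cap lying on the table, 48 mm diameter, 20 mm high, loose. Origin at the centre of its underside. Leave alone.
Mind the look-alikes: they are no part of the job. Of the things like the mat, leave any that is black, brown or pink; of the rest the larger one is meant.

How it is judged:
By the outcome, as a careful person would: the job done as asked, in the order asked, and still so for the second after the job is handed in, while the arm keeps its last pose, push and grip.
It also fails if it takes over 59 s, if anything falls off the work surface, if the arm or the gripper's body presses on something with over 40 N, if the wrist force passes 120 N, or if a joint passes its speed limit or range.

## Robot

A 6-joint arm with a two-finger parallel gripper is mounted at the origin on the work surface. World frame = base frame: x ahead of the robot, y to its left, z up, the work surface at z = 0. Lengths are in mm, angles in rad, forces in N, time in s.
With the tool pointing down it reaches from about 275 to 750 mm from the base axis. Payload 10.2 kg.
Tool frame: the origin (TCP) lies at the centre of the arm's flange, where the gripper is bolted on; the fingertips stand ctrl.tip_reach ahead of it and the grasp point (between the pads) lies 155 mm ahead of it (ctrl.tip_reach is the distance from the TCP to the fingertips, in mm); z points along the fingers, y is the direction in which the jaws open and shut (so a half turn about z gives the same grasp; the last joint's range is limited). The gripper opens to 85 mm and grips with 20 to 120 N. Pads are 22 mm wide; open, the fingers measure 114 mm over their backs; the gripper's body (76 mm by 85 mm) begins 54 mm behind the grasp point. The pads swing forward as they close: fully open they stand 13 mm farther back than shut.
Start: joints at [1.015, 0.313, 1.498, -0, 1.331, -0.223], TCP at [171.526, 496.197, 404.694] pointing down, gripper open.
Joint ranges: [-2.94, 2.94], [-0.97, 2.17], [0.19, 2.56], [-1.23, 4.37], [0.02, 3.11], [-2.88, 2.88]. Speed limits (rad/s): [2.39, 2.39, 3.01, 3.14, 3.14, 3.14].

## Interface

Orientations are given as a unit quaternion [w, x, y, z].
In Python, from rig import ctrl, viewer gives the robot as it stands.
- The arm moves only by the tool drive_tool, never from a script. Its argument "rows" is a list that holds one entry, the list of rows, each a list of 6 numbers: the shift along the world's x, y, z normalised to -1 to 1, where 1 is 0.1 m, then the turn, a rotation vector about the world's x, y, z normalised to -1 to 1, where 1 is 90 degrees. A call has 1 to 10 rows; each row is the pose to reach, as a shift and turn from the pose measured when the call began; what a row does not reach only later rows make up. A row lasts 1/8 s, in which the tool goes at most 62.5 mm and 10.7 degrees, less where a joint would pass 70% of its speed; a pose out of reach is approached as far as the arm can. A call with a number of a shift or a turn outside -1 to 1 is refused whole. A call with a gripper value outside its range is refused whole. "fingers" is the opening, from -1 (shut) to 1 (fully open), set as the call begins (left out, the last holds). The fingers move at their own pace and stop on an object; "force" is the grip in N (left out, the last holds). Time passes only in rows, so rows that repeat a pose let the fingers close. It gives the time, the measured TCP pose, the force and the opening at its end, in the units of the state.
- ctrl.sense(): the state, without advancing time (a new reading comes with each control period).
- viewer.capture(name): name is "side" or "top"; returns the picture (384x512x3 uint8, red, green, blue); there is no depth.
- viewer.calibration(name): a dict with "mtx" (3x3 intrinsics, pixels), "extrinsics" (4x4, takes a point from camera to world coordinates). Camera axes: x right, y up, looking along -z (the intrinsics and any distortion apply to the point x, -y, -z); pixel columns grow to the right and rows downward; lengths in mm; the calibration is good to about 2 mm. A picture is of the moment at which its call begins. calibration takes no time and is no camera call.
- ctrl.finish_job(): hands the job in, once; it reports no verdict.
The state is a dict: "time_s": time; "joints": joint angles; "dq": joint speeds; "tau": joint torques, N m; "eef_pos": TCP position; "ee_rot": TCP orientation; "force": force on the tool from outside, world axes, zero at the start; "wrist_torque": the same for the moment, N m; "grip_width": opening from 0.0 (shut) to 1.0 (fully open).
Only numpy, scipy, OpenCV 4.12 (cv2) and the standard library are available. Lean on these libraries where they do the work, as an engineer would, in place of code of your own. Each camera call takes 0.05 s, during which the arm holds its last target.

## Working session

There is one attempt and no reset: what is moved stays moved. The work goes in short steps, Python scripts to look and compute and a tool call to move; the robot and the scene stay as the last step left them, time stands still between calls to the robot, and variables do not carry over. Pictures are saved under pics/ and viewed, and the job is handed in when it is done.

Besides the shell and the picture viewer there is one more tool, called as name([rows], argument=value, ...), one row to a line, values as JSON. drive_tool: Moves the arm, as the interface text tells. Scaled input: -1 to 1 covers 0.1 m each way for a shift and 90 degrees each way for a turn. Its arguments: {"type":"object","properties":{"rows":{"type":"array","items":{"type":"array","items":{"type":"array","items":{"type":"number"}}}},"fingers":{"type":"number"},"force":{"type":"number"}},"required":["rows"]}

```bash
ls; mkdir -p pics
python3 - <<'E'
from rig import ctrl, viewer
import cv2
print(ctrl.sense()); print(ctrl.tip_reach)
for n in("side","top"):
    im=viewer.capture(n); cv2.imwrite(f"pics/{n}0.png",im[:,:,::-1]); c=viewer.calibration(n); print(n,c)
E
```

```text
pics
{'time_s': 0.0, 'joints': array([ 1.01460481e+00,  3.13456708e-01,  1.49841758e+00,  1.06821503e-05,
        1.33098170e+00, -2.23382888e-01]), 'dq': array([ 0.00200071,  0.00018802,  0.00305768,  0.00195263, -0.00034773,
        0.00069849]), 'tau': array([-6.36064324e-04, -4.12246764e+01, -2.59750164e+01, -2.02876859e-04,
        3.94647679e-03, -1.56751838e-05]), 'eef_pos': array([171.50226488, 496.16467426, 404.13884079]), 'ee_rot': array([-2.44825436e-04,  1.65638632e-01,  9.86186313e-01, -5.82311953e-04]), 'force': array([ 0.44518019,  0.10747199, -0.81310764]), 'wrist_torque': array([-0.01921275, -0.05329411, -0.05278798]), 'grip_width': 1.00169557802248}
173.4
side {'mtx': array([[371.48520842,   0.        , 253.49748017],
       [  0.        , 371.48520842, 188.15037098],
       [  0.        ,   0.        ,   1.        ]]), 'extrinsics': array([[ 7.73045500e-01,  4.67276743e-01, -4.29014103e-01,
         1.76700680e+02],
       [-6.34349819e-01,  5.70487384e-01, -5.21674661e-01,
        -4.28017997e+02],
       [ 9.80696891e-04,  6.75423267e-01,  7.37429622e-01,
         7.57492307e+02],
       [ 0.00000000e+00,  0.00000000e+00,  0.00000000e+00,
         1.00000000e+00]])}
top {'mtx': array([[394.20499649,   0.        , 250.67273947],
       [  0.        , 394.20499649, 193.86614771],
       [  0.        ,   0.        ,   1.        ]]), 'extrinsics': array([[ 1.07427346e-02,  9.80105550e-01, -1.98186033e-01,
         3.37156664e+02],
       [-9.99709466e-01,  1.48039699e-02,  1.90217217e-02,
         8.19288693e+01],
       [ 2.15772351e-02,  1.97924108e-01,  9.79979832e-01,
         1.22684949e+03],
       [ 0.00000000e+00,  0.00000000e+00,  0.00000000e+00,
         1.00000000e+00]])}
```

View pics/side0.png

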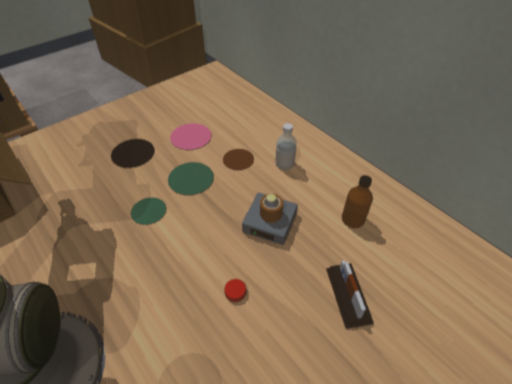

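View pics/top0.png

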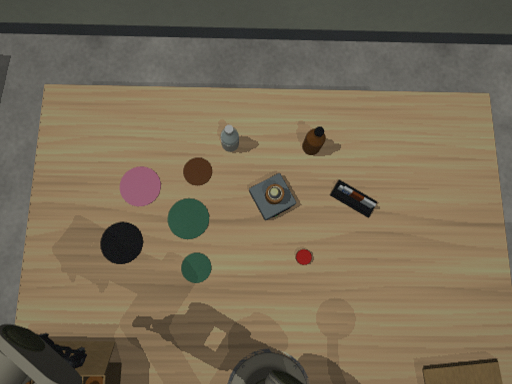

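The side view shows the roll on the checker at (271,207), mats at green large (191,178), green small (148,210), black (132,152), pink (191,136) and brown (238,159), and the stand with the plate at (349,293). In the top view the roll is at (275,194), the large green mat at (188,218) and the stand at (354,198). Next I'll take enlarged crops and measure.

```bash
cat > h.py <<'E'
import numpy as np, cv2
from rig import ctrl, viewer
from scipy.spatial.transform import Rotation as R
def ray(n,u,v):
    c=viewer.calibration(n);K=c["mtx"];E=c["extrinsics"]
    d=np.array([(u-K[0,2])/K[0,0],-(v-K[1,2])/K[1,1],-1.0])
    return E[:3,3],E[:3,:3]@d
def onz(n,u,v,z):
    o,d=ray(n,u,v); return o+d*(z-o[2])/d[2]
def proj(n,p):
    c=viewer.calibration(n);K=c["mtx"];E=c["extrinsics"]
    q=E[:3,:3].T@(np.asarray(p,float)-E[:3,3])
    return np.array([K[0,2]+K[0,0]*q[0]/-q[2],K[1,2]+K[1,1]*q[1]/q[2]])
def tri(a,b):
    o1,d1=ray("side",*a);o2,d2=ray("top",*b)
    A=np.stack([d1,-d2],1);s=np.linalg.lstsq(A,o2-o1,rcond=None)[0]
    p,q=o1+s[0]*d1,o2+s[1]*d2
    return (p+q)/2,np.linalg.norm(p-q)
def crop(im,name,x,y,w,h,k):
    cv2.imwrite("pics/"+name,cv2.resize(im[y:y+h,x:x+w,::-1],None,fx=k,fy=k,interpolation=cv2.INTER_CUBIC))
E
python3 - <<'E'
from h import *
for n,(x,y,w,h),(x2,y2,w2,h2) in (("side",(315,245,75,90),(235,180,75,70)),("top",(320,170,70,55),(240,165,70,60))):
    im=cv2.imread(f"pics/{n}0.png")[:,:,::-1]
    a=cv2.resize(im[y:y+h,x:x+w,::-1],(400,int(400*h/w)),interpolation=cv2.INTER_CUBIC)
    b=cv2.resize(im[y2:y2+h2,x2:x2+w2,::-1],(390,int(390*h2/w2)),interpolation=cv2.INTER_CUBIC)
    H=max(len(a),len(b)); o=np.zeros((H,800,3),np.uint8); o[:len(a),:400]=a;o[:len(b),410:800]=b
    cv2.imwrite(f"pics/{n}0c.png",o)
    hsv=cv2.cvtColor(np.ascontiguousarray(im),cv2.COLOR_RGB2HSV)
    for nm,lo,hi in (("green",(65,60,30),(95,255,200)),("red",(0,200,80),(6,255,255)),("blue",(100,60,40),(125,255,255))):
        m=cv2.inRange(hsv,lo,hi); N,l,s,c=cv2.connectedComponentsWithStats(m)
        for i in range(1,N):
            if s[i,4]>8: print(n,nm,s[i],c[i].round(1),onz(n,*c[i],3).round(1))
E
```

```text
side green [ 169  164   43   30 1016] [190.3 178.3] [501.6 248.    3. ]
side green [132 199  33  24 612] [148.2 210.6] [352.7 218.4   3. ]
side red [226 280  19  19 287] [234.8 289. ] [ 392.4 -101.3    3. ]
top green [ 168  199   41   40 1283] [188.1 218.4] [503.7 252.5   3. ]
top green [182 253  29  30 681] [195.9 267.4] [353.7 222.3   3. ]
top red [297 250  14  14 157] [303.5 256.5] [ 390.4 -106.5    3. ]
top blue [342 189   8   6  18] [345.3 191.7] [ 596.4 -243.4    3. ]
```

```bash
ls pics
```

```text
side0.png
side0c.png
top0.png
top0c.png
```

View pics/side0c.png

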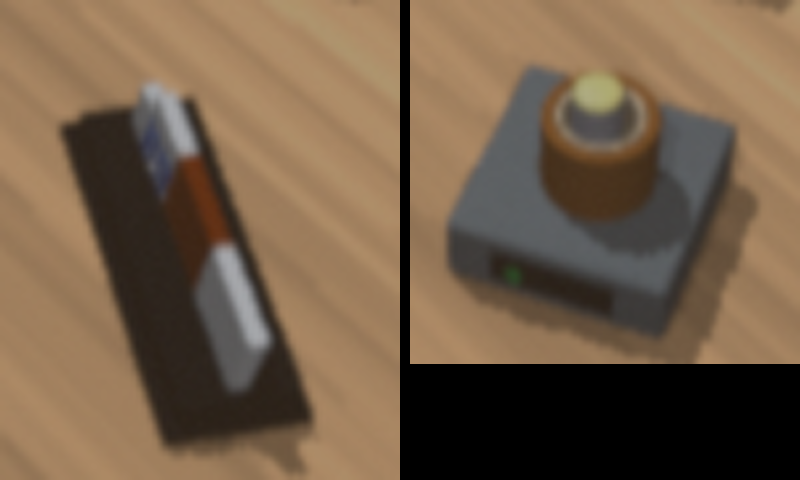

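View pics/top0c.png

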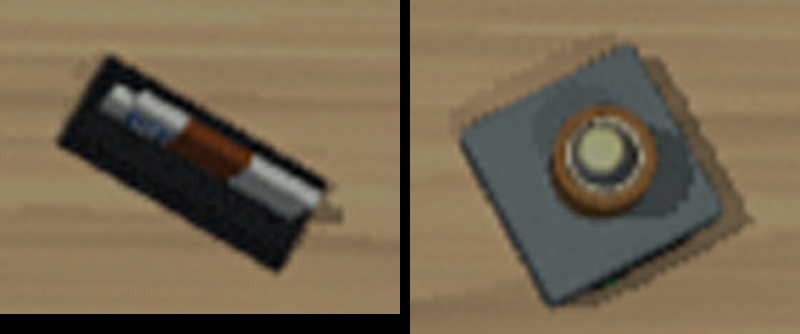

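Run:
```python
from h import *
s=cv2.imread("pics/side0.png")[:,:,::-1];t=cv2.imread("pics/top0.png")[:,:,::-1]
crop(s,"s1.png",330,255,45,60,10);crop(t,"t1.png",328,176,56,44,14)
for n,im,(x,y,w,h) in (("side",s,(255,185,35,25)),("top",t,(262,180,25,25))):
    hsv=cv2.cvtColor(np.ascontiguousarray(im),cv2.COLOR_RGB2HSV)[y:y+h,x:x+w]
    m=cv2.inRange(hsv,(22,60,140),(35,255,255)); N,l,st,c=cv2.connectedComponentsWithStats(m)
    for i in range(1,N): 
        if st[i,4]>8: print(n,st[i],c[i]+[x,y],onz(n,*(c[i]+[x,y]),100))
im=t;hsv=cv2.cvtColor(np.ascontiguousarray(im),cv2.COLOR_RGB2HSV)
```

```text
side [11  9 10  7 54] [270.62962963 197.07407407] [572.30853873 -10.35874116 100.        ]
top [ 9  9  7  6 21] [274.71428571 190.57142857] [575.94121939 -10.18779385 100.        ]
```

View pics/s1.png

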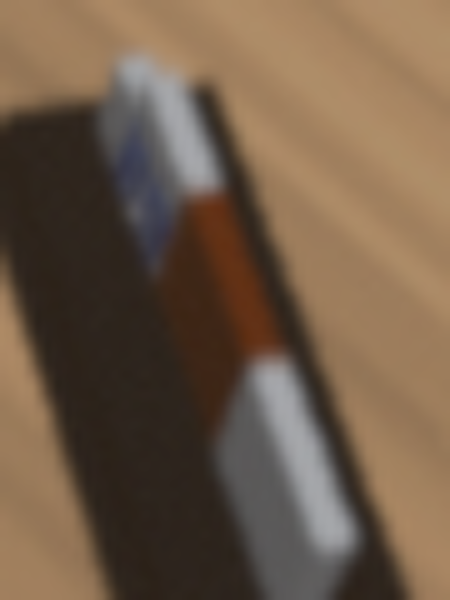

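View pics/t1.png

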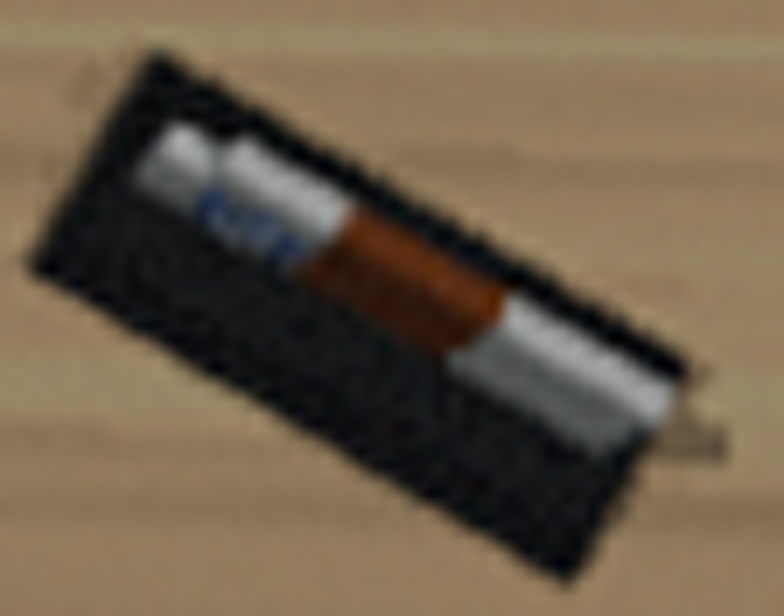

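Run:
```python
from h import *
S=lambda x,y:((x+.5)/10-.5+330,(y+.5)/10-.5+255)
T=lambda x,y:((x+.5)/14-.5+328,(y+.5)/14-.5+176)
P={"amb+":((205,194),(345,224)),"amb-":((268,354),(500,307)),"end-":((344,546),(666,402)),"nshelf":((173,78),(236,145))}
Q={}
for k,(a,b) in P.items():
    p,e=tri(S(*a),T(*b)); s=onz("side",*S(*a),58);t=onz("top",*T(*b),58)
    Q[k]=(s+t)/2; print(k,p.round(1),round(e,1),s.round(1),t.round(1))
for v in("amb+","amb-"): pass
for a,b in(("amb+","amb-"),("amb+","end-")):
    d=Q[a]-Q[b]; print(np.linalg.norm(d),np.degrees(np.arctan2(d[1],d[0])))
print((Q["amb+"]+Q["amb-"])/2)
# stand foot corners in the top view at z=8
for c in ((155,52),(28,262),(568,584),(690,365)): print(onz("top",*T(*c),8).round(1))
l=tri((270.63,197.07),(274.71,190.57)); print("lens",l)
```

```text
amb+ [ 586.4 -251.    55.7] 1.0 [ 585.5 -251.8   58. ] [ 585.5 -250.    58. ]
amb- [ 568.  -283.7   56.4] 0.4 [ 567.3 -284.1   58. ] [ 567.6 -283.1   58. ]
end- [ 548.1 -319.7   54.9] 1.0 [ 547.  -320.4   58. ] [ 547.1 -318.3   58. ]
nshelf [ 603.6 -227.8   54.6] 0.4 [ 601.8 -228.8   58. ] [ 602.7 -226.8   58. ]
37.37545657947614 61.11338629168124
78.5118708313015 60.69378838124644
[ 576.4571767  -267.23373021   58.        ]
[ 635.5 -222.2    8. ]
[ 586.2 -191.6    8. ]
[ 514.4 -311.1    8. ]
[ 564.7 -341.3    8. ]
lens (array([574.99135586,  -9.60233123,  98.04553573]), np.float64(3.0279768973470453))
```

Candidates: mats in the top view are green large (188,218), green small (196,267), brown (198,171), pink (140,186) and black (122,242). I choose the large green one at world (503,250). The lamp and roll are at (574,-10). The plate centre is at (576,-267) with yaw about 60°, and the notch and blue label are at the far, left end, (345,192) in the top view, as the crop confirms. I'll now move toward the roll, turning the jaws to -30° on the way.

drive_tool([
  [[0.8,-1,0,0,0,-0.225],[0.8,-1,0,0,0,-0.225],[0.8,-1,0,0,0,-0.225],[0.8,-1,0,0,0,-0.225]],
], fingers=1, force=40)

```text
time_s: 0.6
eef_pos: [251.5, 396.3, 404.2]
ee_rot: [-0.0, 0.336, 0.942, -0.0]
force: [-0.8, -0.1, -0.2]
grip_width: 0.995
```

drive_tool([
  [[0.8,-1,0,0,0,-0.225],[0.8,-1,0,0,0,-0.225],[0.8,-1,0,0,0,-0.225],[0.8,-1,0,0,0,-0.225]],
])

```text
time_s: 1.1
eef_pos: [331.0, 297.2, 404.1]
ee_rot: [-0.001, 0.496, 0.869, -0.0]
force: [-0.1, 0.7, 0.5]
grip_width: 1.005
```

drive_tool([
  [[0.8,-1,0,0,0,-0.225],[0.8,-1,0,0,0,-0.225],[0.8,-1,0,0,0,-0.225],[0.8,-1,0,0,0,-0.225]],
])

```text
time_s: 1.6
eef_pos: [410.4, 198.6, 403.9]
ee_rot: [-0.001, 0.639, 0.769, -0.0]
force: [0.3, 0.2, 0.1]
grip_width: 1.0
```

drive_tool([
  [[0.8,-1,0,0,0,-0.225],[0.8,-1,0,0,0,-0.225],[0.8,-1,0,0,0,-0.225],[0.8,-1,0,0,0,-0.225]],
])

```text
time_s: 2.1
eef_pos: [489.8, 100.3, 403.8]
ee_rot: [-0.002, 0.763, 0.646, -0.0]
force: [-0.0, -0.4, -1.2]
grip_width: 0.999
```

drive_tool([
  [[0.84,-1,0,0,0,-0.225],[0.84,-1,0,0,0,-0.225],[0.84,-1,0,0,0,-0.225],[0.84,-1,0,0,0,-0.225]],
])

```text
time_s: 2.6
eef_pos: [573.3, 2.2, 403.8]
ee_rot: [-0.002, 0.864, 0.503, -0.0]
force: [-0.3, 0.5, 0.5]
grip_width: 0.994
```

drive_tool([
  [[0,-0.1,-0.9,0,0,0],[0,-0.1,-0.9,0,0,0],[0,-0.1,-0.9,0,0,0]],
])

```text
time_s: 2.98
eef_pos: [572.4, -5.9, 312.9]
ee_rot: [-0.003, 0.863, 0.505, -0.001]
force: [0.3, 0.0, 1.4]
grip_width: 1.0
```

```bash
cat > log.py <<'E'
from h import *
import json
s=ctrl.sense()
d={k:np.array(s[k]).tolist() for k in("joints","eef_pos","ee_rot")}
open("log.jsonl","a").write(json.dumps(d)+"\n")
print(s["time_s"],np.round(s["joints"],3),np.round(s["eef_pos"],1),np.round(s["ee_rot"],3),np.round(s["force"],1),round(s["grip_width"],3))
E
python3 - <<'E'
import log
from h import *
s=viewer.capture("side");t=viewer.capture("top")
crop(s,"s2.png",215,110,120,120,5);crop(t,"t2.png",215,135,110,100,6)
E
```

```text
2.975 [-0.215  0.5    1.473  0.003  1.174  0.296] [572.4  -5.9 312.9] [-0.003  0.863  0.505 -0.001] [0.3 0.  1.4] 1.0
```

View pics/s2.png

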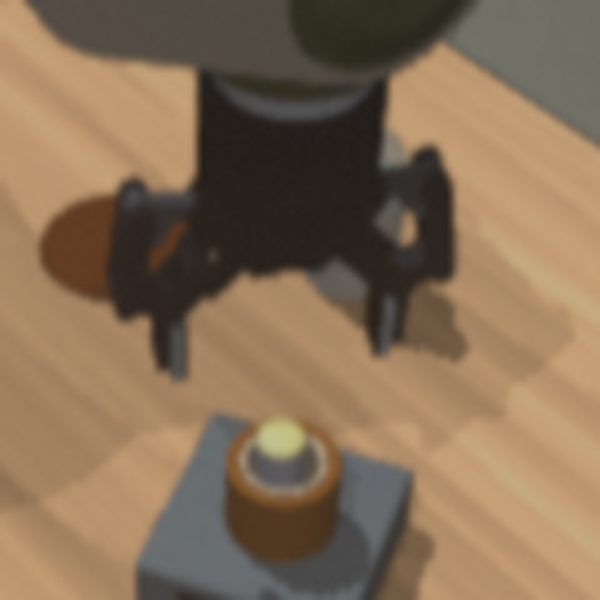

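View pics/t2.png

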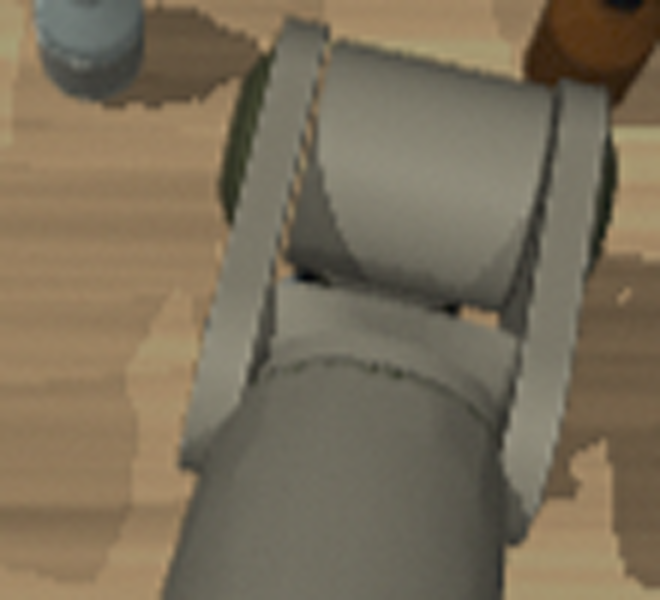

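The gripper is centred above the roll (tape at about (285,490) in the side crop). I'll descend to the grasp height, TCP z about 221.

drive_tool([
  [[0.02,-0.04,-0.5,0,0,0],[0.02,-0.04,-0.8,0,0,0],[0.02,-0.04,-0.92,0,0,0],[0.02,-0.04,-0.92,0,0,0],[0.02,-0.04,-0.92,0,0,0]],
])

```text
time_s: 3.7
eef_pos: [575.6, -10.4, 225.3]
ee_rot: [-0.0, 0.863, 0.505, 0.002]
force: [0.2, 0.8, -0.6]
grip_width: 0.997
```

Run:
```python
import log
from h import *
s=viewer.capture("side")
crop(s,"s3.png",225,140,90,100,6)
```

```text
3.7 [-0.222  0.617  1.54   0.004  0.983  0.289] [575.6 -10.4 225.3] [-0.     0.863  0.505  0.002] [ 0.2  0.8 -0.6] 0.997
```

View pics/s3.png

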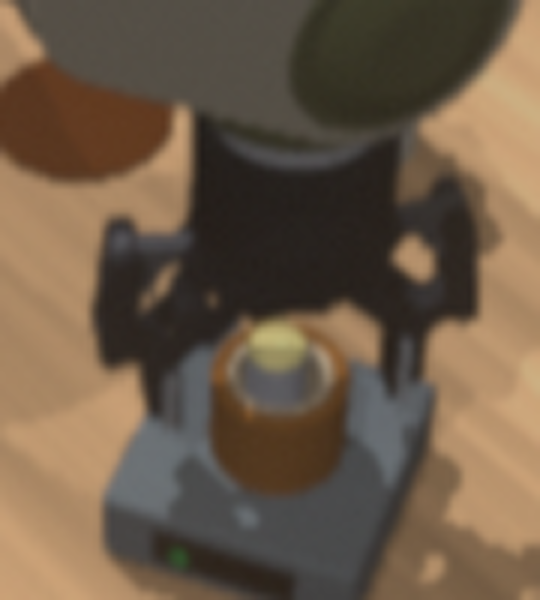

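The jaws straddle the roll evenly (fingers at x 185 and 385, roll from 212 to 348). Closing.

drive_tool([
  [[0,0,-0.03,0,0,0],[0,0,-0.03,0,0,0],[0,0,-0.03,0,0,0],[0,0,-0.03,0,0,0],[0,0,-0.03,0,0,0],[0,0,-0.03,0,0,0],[0,0,-0.03,0,0,0],[0,0,-0.03,0,0,0]],
], fingers=-1, force=40)

```text
time_s: 4.75
eef_pos: [575.7, -10.4, 222.6]
ee_rot: [-0.0, 0.863, 0.505, 0.002]
force: [-1.3, -0.7, 4.4]
grip_width: 0.634
```

drive_tool([
  [[0,0,0.2,0,0,0],[0,0,0.5,0,0,0],[0,0,0.8,0,0,0],[0,0,1.0,0,0,0],[0,0,1.0,0,0,0]],
])

```text
time_s: 5.38
eef_pos: [575.7, -10.5, 323.4]
ee_rot: [0.001, 0.863, 0.504, 0.003]
force: [0.8, -0.3, -1.7]
grip_width: 0.628
```

Run:
```python
import log
from h import *
s=viewer.capture("side")
crop(s,"s4.png",225,100,90,140,4)
```

```text
5.375 [-0.222  0.494  1.453  0.003  1.189  0.29 ] [575.7 -10.5 323.4] [0.001 0.863 0.504 0.003] [ 0.8 -0.3 -1.7] 0.628
```

View pics/s4.png

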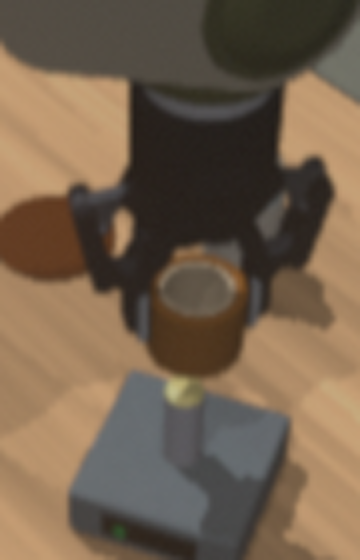

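The roll is off the post (roll at (195,310) in the crop, post tip at (183,392)). Next I carry it to the mat.

drive_tool([
  [[-0.3,0.9,0,0,0,0],[-0.3,0.9,0,0,0,0],[-0.3,0.9,0,0,0,0]],
])

```text
time_s: 5.8
eef_pos: [544.8, 81.3, 320.7]
ee_rot: [-0.001, 0.863, 0.506, 0.001]
force: [0.2, 0.1, -0.8]
grip_width: 0.631
```

drive_tool([
  [[-0.3,0.9,0,0,0,0],[-0.3,0.9,0,0,0,0],[-0.3,0.9,0,0,0,0]],
])

```text
time_s: 6.18
eef_pos: [514.4, 172.2, 319.7]
ee_rot: [-0.001, 0.862, 0.507, 0.0]
force: [-0.7, 0.1, -1.1]
grip_width: 0.628
```

drive_tool([
  [[-0.13,0.8,-0.5,0,0,0],[-0.13,0.8,-0.9,0,0,0],[-0.13,0.8,-0.9,0,0,0],[-0.13,0.8,-0.9,0,0,0]],
])

```text
time_s: 6.68
eef_pos: [502.4, 251.1, 230.2]
ee_rot: [-0.001, 0.862, 0.506, 0.001]
force: [-0.6, -0.0, -0.2]
grip_width: 0.63
```

Run:
```python
import log
from h import *
s=viewer.capture("side");crop(s,"s5.png",120,80,130,130,4)
```

```text
6.675 [0.254 0.584 1.582 0.003 0.975 0.762] [502.4 251.1 230.2] [-0.001  0.862  0.506  0.001] [-0.6 -0.  -0.2] 0.63
```

View pics/s5.png

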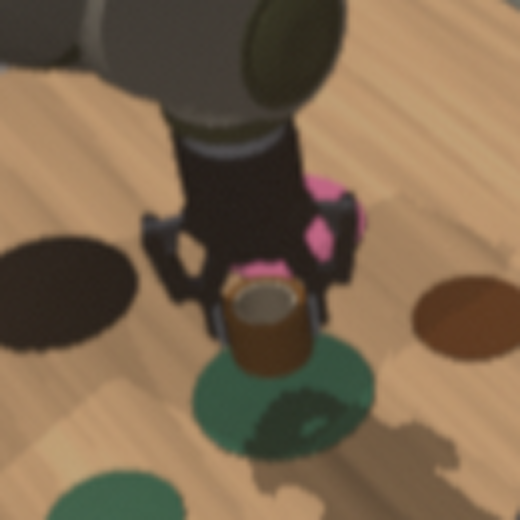

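The roll is over the large green mat; I'll lower it gently.

drive_tool([
  [[0,0,-0.2,0,0,0],[0,0,-0.32,0,0,0],[0,0,-0.38,0,0,0],[0,0,-0.41,0,0,0],[0,0,-0.425,0,0,0],[0,0,-0.435,0,0,0],[0,0,-0.44,0,0,0],[0,0,-0.44,0,0,0]],
])

```text
time_s: 7.72
eef_pos: [502.5, 251.0, 187.1]
ee_rot: [-0.001, 0.863, 0.506, 0.001]
force: [-0.6, 0.6, -2.4]
grip_width: 0.632
```

Run:
```python
import log
from h import *
s=viewer.capture("side");crop(s,"s6.png",120,80,130,130,4)
```

```text
7.725 [0.254 0.651 1.604 0.003 0.884 0.762] [502.5 251.  187.1] [-0.001  0.863  0.506  0.001] [-0.6  0.6 -2.4] 0.632
```

View pics/s6.png

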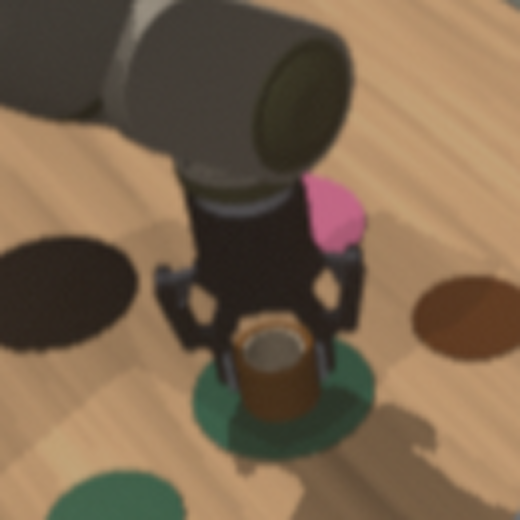

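drive_tool([
  [[0,0,-0.01,0,0,0],[0,0,-0.015,0,0,0],[0,0,-0.015,0,0,0]],
])

```text
time_s: 8.15
eef_pos: [502.6, 251.0, 185.7]
ee_rot: [-0.001, 0.863, 0.506, 0.001]
force: [-0.8, -0.4, 0.5]
grip_width: 0.634
```

drive_tool([
  [[0,0,-0.01,0,0,0],[0,0,-0.01,0,0,0]],
])

```text
time_s: 8.4
eef_pos: [502.5, 251.1, 185.6]
ee_rot: [-0.001, 0.862, 0.506, 0.001]
force: [-5.2, -1.3, 9.8]
grip_width: 0.636
```

The roll is touching the mat (about 10 N). Release and rise.

drive_tool([
  [[0,0,0,0,0,0],[0,0,0,0,0,0],[0,0,0,0,0,0],[0,0,0,0,0,0],[0,0,0,0,0,0],[0,0,0,0,0,0]],
], fingers=1)

```text
time_s: 9.15
eef_pos: [502.5, 251.1, 185.6]
ee_rot: [-0.001, 0.862, 0.506, 0.001]
force: [-0.4, 0.2, -0.2]
grip_width: 1.001
```

drive_tool([
  [[0,0,0.3,0,0,0],[0,0,0.7,0,0,0],[0,0,1.0,0,0,0],[0,0,1.0,0,0,0]],
])

```text
time_s: 9.65
eef_pos: [502.8, 251.2, 287.7]
ee_rot: [-0.0, 0.862, 0.506, 0.004]
force: [-1.1, 0.5, -0.5]
grip_width: 0.998
```

Run:
```python
import log
from h import *
s=viewer.capture("side");crop(s,"s7.png",120,80,130,130,4)
```

```text
9.65 [0.254 0.507 1.536 0.002 1.092 0.763] [502.8 251.2 287.7] [-0.     0.862  0.506  0.004] [-1.1  0.5 -0.5] 0.998
```

View pics/s7.png

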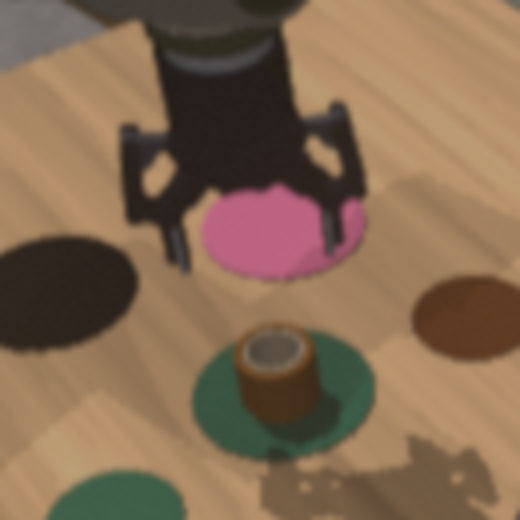

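The roll stands flat on the large green mat at (278,385) in the crop. Now to the plate; the grasp point is about 36 mm toward the notch, at (594,-236).

drive_tool([
  [[0.1,-0.9,0.6,0,0,0],[0.1,-0.9,0.6,0,0,0],[0.1,-0.9,0.6,0,0,0]],
])

```text
time_s: 10.07
eef_pos: [513.0, 159.2, 346.4]
ee_rot: [-0.0, 0.863, 0.505, 0.003]
force: [-0.2, 1.1, 0.6]
grip_width: 1.004
```

drive_tool([
  [[0.2,-1,0,0,0,0],[0.2,-1,0,0,0,0],[0.2,-1,0,0,0,0]],
])

```text
time_s: 10.45
eef_pos: [533.2, 57.8, 344.5]
ee_rot: [-0.001, 0.864, 0.504, 0.001]
force: [-0.4, 0.3, -0.2]
grip_width: 1.002
```

drive_tool([
  [[0.2,-1,0,0,0,0],[0.2,-1,0,0,0,0],[0.2,-1,0,0,0,0]],
])

```text
time_s: 10.82
eef_pos: [553.5, -42.9, 342.8]
ee_rot: [-0.002, 0.864, 0.503, 0.001]
force: [0.1, -0.3, 0.6]
grip_width: 1.004
```

drive_tool([
  [[0.2,-1,0,0,0,0],[0.2,-1,0,0,0,0],[0.2,-1,0,0,0,0]],
])

```text
time_s: 11.2
eef_pos: [573.9, -143.1, 341.4]
ee_rot: [-0.003, 0.865, 0.502, 0.0]
force: [0.6, 0.1, -0.2]
grip_width: 1.005
```

drive_tool([
  [[0.2,-0.95,-0.2,0,0,0],[0.2,-0.95,-0.5,0,0,0],[0.2,-0.95,-0.5,0,0,0]],
])

```text
time_s: 11.58
eef_pos: [593.9, -237.4, 287.3]
ee_rot: [-0.006, 0.865, 0.502, -0.001]
force: [-0.4, 1.5, -0.3]
grip_width: 1.0
```

Run:
```python
import log
from h import *
s=viewer.capture("side");t=viewer.capture("top")
crop(s,"s8.png",300,190,100,150,4);crop(t,"t8.png",300,130,100,100,5)
```

```text
11.575 [-0.563  0.668  1.264  0.003  1.222 -0.045] [ 593.9 -237.4  287.3] [-0.006  0.865  0.502 -0.001] [-0.4  1.5 -0.3] 1.0
```

View pics/s8.png

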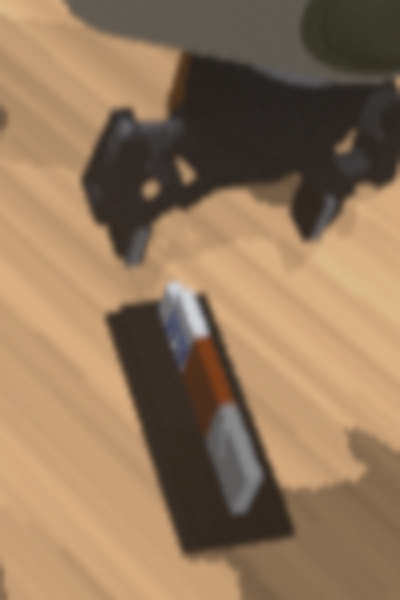

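View pics/t8.png

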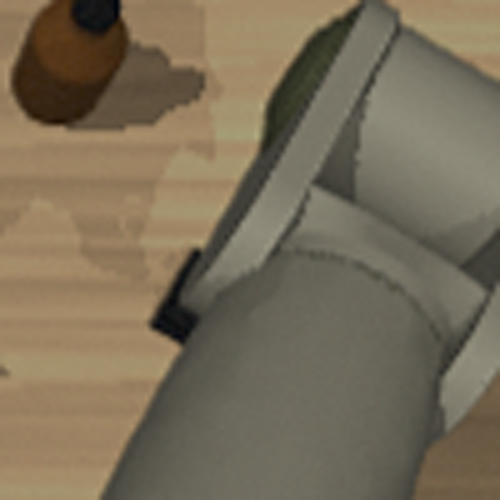

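The gripper is above the stand with the plate undisturbed (notch end at (180,290) in the side crop). Descending, correcting a small tilt.

drive_tool([
  [[0,0.015,-0.4,-0.006,-0.008,0],[0,0.015,-0.65,-0.006,-0.008,0],[0,0.015,-0.7,-0.006,-0.008,0],[0,0.015,-0.7,-0.006,-0.008,0],[0,0.015,-0.7,-0.006,-0.008,0]],
])

```text
time_s: 12.3
eef_pos: [594.7, -234.1, 222.9]
ee_rot: [0.005, 0.864, 0.503, 0.004]
force: [-0.3, -0.3, -0.0]
grip_width: 1.004
```

Run:
```python
import log
from h import *
s=ctrl.sense();q=s["ee_rot"];r=R.from_quat([q[1],q[2],q[3],q[0]]).as_matrix();print(r.round(4),(s["eef_pos"]+155*r[:,2]).round(1))
s=viewer.capture("side")
crop(s,"s9.png",310,220,80,110,5)
```

```text
12.3 [-0.558  0.737  1.323  0.002  1.069 -0.043] [ 594.7 -234.1  222.9] [0.005 0.864 0.503 0.004] [-0.3 -0.3 -0. ] 1.004
[[ 0.4938  0.8695  0.0112]
 [ 0.8696 -0.4938 -0.0046]
 [ 0.0016  0.012  -0.9999]] [ 596.5 -234.8   67.9]
```

View pics/s9.png

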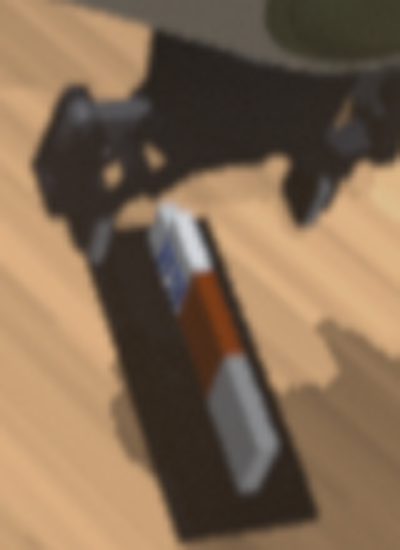

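drive_tool([
  [[-0.007,-0.019,-0.1,0.003,0.007,0],[-0.007,-0.019,-0.18,0.003,0.007,0],[-0.007,-0.019,-0.2,0.003,0.007,0],[-0.007,-0.019,-0.2,0.003,0.007,0],[-0.007,-0.019,-0.2,0.003,0.007,0]],
])

```text
time_s: 12.98
eef_pos: [594.0, -236.2, 202.9]
ee_rot: [0.0, 0.864, 0.503, 0.0]
force: [-0.2, -0.0, -0.3]
grip_width: 0.998
```

Run:
```python
import log
from h import *
s=ctrl.sense();q=s["ee_rot"];r=R.from_quat([q[1],q[2],q[3],q[0]]).as_matrix();print(r.round(4),(s["eef_pos"]+155*r[:,2]).round(1))
s=viewer.capture("side")
crop(s,"s10.png",310,220,80,110,5)
```

```text
12.975 [-0.561  0.766  1.33   0.     1.046 -0.045] [ 594.  -236.2  202.9] [0.    0.864 0.503 0.   ] [-0.2 -0.  -0.3] 0.998
[[ 4.940e-01  8.695e-01  3.000e-04]
 [ 8.695e-01 -4.940e-01  1.000e-04]
 [ 3.000e-04  2.000e-04 -1.000e+00]] [ 594.  -236.1   47.9]
```

View pics/s10.png

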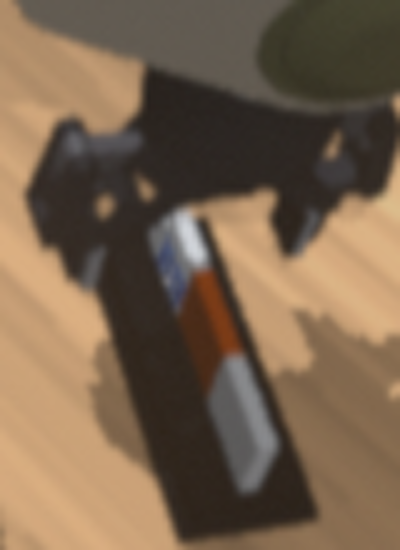

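The fingers straddle the frosted end (at (90,270) and (300,240) in the crop). Close softly at 20 N.

drive_tool([
  [[0,0,-0.02,0,0,0],[0,0,-0.02,0,0,0],[0,0,-0.02,0,0,0],[0,0,-0.02,0,0,0],[0,0,-0.02,0,0,0],[0,0,-0.02,0,0,0],[0,0,-0.02,0,0,0],[0,0,-0.02,0,0,0],[0,0,-0.02,0,0,0],[0,0,-0.02,0,0,0]],
], fingers=-1, force=20)

```text
time_s: 14.28
eef_pos: [594.0, -236.2, 201.0]
ee_rot: [0.0, 0.864, 0.503, 0.0]
force: [-1.4, 1.1, 2.2]
grip_width: 0.089
```

Run:
```python
import log
from h import *
s=viewer.capture("side")
crop(s,"s11.png",310,220,80,110,5)
```

```text
14.275 [-0.561  0.768  1.331  0.     1.042 -0.045] [ 594.  -236.2  201. ] [0.    0.864 0.503 0.   ] [-1.4  1.1  2.2] 0.089
```

View pics/s11.png

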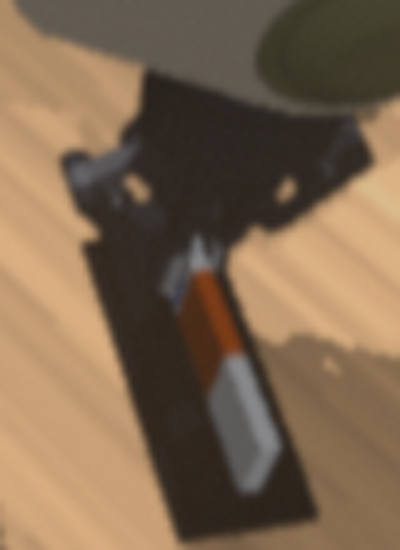

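The plate is gripped at 0.089 × 85 ≈ 8 mm with almost no side force. Firm up, then lift.

drive_tool([
  [[0,0,0,0,0,0],[0,0,0,0,0,0],[0,0,0,0,0,0]],
], force=70)

```text
time_s: 14.7
eef_pos: [594.0, -236.2, 201.1]
ee_rot: [0.0, 0.864, 0.503, 0.0]
force: [-1.5, 0.8, 3.4]
grip_width: 0.083
```

drive_tool([
  [[0,0,0.05,0,0,0],[0,0,0.15,0,0,0],[0,0,0.3,0,0,0],[0,0,0.5,0,0,0],[0,0,0.75,0,0,0],[0,0,1,0,0,0],[0,0,1,0,0,0]],
])

```text
time_s: 15.58
eef_pos: [594.2, -236.2, 303.7]
ee_rot: [0.002, 0.864, 0.503, 0.001]
force: [-1.0, -0.4, -1.3]
grip_width: 0.082
```

Run:
```python
import log
from h import *
s=viewer.capture("side")
crop(s,"s12.png",290,170,110,160,4)
```

```text
15.575 [-0.561  0.648  1.253  0.     1.236 -0.045] [ 594.2 -236.2  303.7] [0.002 0.864 0.503 0.001] [-1.  -0.4 -1.3] 0.082
```

View pics/s12.png

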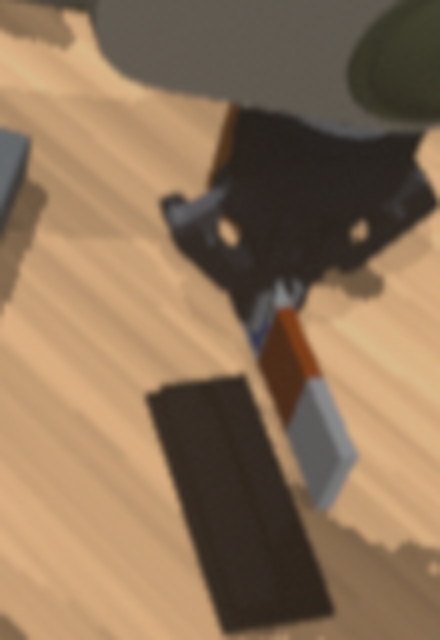

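The plate is lifted clear of the stand, held by the labelled, notched end (label at (258,335) in the crop). To choose a reachable final heading I'll fit the arm's link lengths from the logged poses.

```bash
cat > kin.py <<'E'
import json
from h import *
from scipy.optimize import least_squares
L=[json.loads(l) for l in open("log.jsonl")]
L.append(dict(joints=[1.01460481e+00,3.13456708e-01,1.49841758e+00,0,1.33098170e+00,-2.23382888e-01],eef_pos=[171.5,496.16,404.14],ee_rot=[-2.4e-4,.16564,.98619,-.00058]))
def fk(p,j,d6):
    a1,c,hh,L2,a3,d4=p
    Rz=lambda a:R.from_euler('z',a); Ry=lambda a:R.from_euler('y',a)
    A=Rz(j[0]);pos=np.array([a1,c,hh])+0
    r=Ry(j[1]);pos=pos+r.apply([0,0,L2]);r=r*Ry(j[2]);pos=pos+r.apply([a3,0,d4])
    r=r*Rz(j[3])*Ry(j[4])*Rz(j[5]); pos=pos+r.apply([0,0,d6])
    return A.apply(pos),A*r
def resid(x): return np.concatenate([fk(x[:6],l["joints"],x[6])[0]-l["eef_pos"] for l in L]+[[(x[6]-150)*1e-3,x[0]*1e-3,(x[2]-300)*1e-3]])
s=least_squares(resid,[0,116,300,400,0,400,150]); P=s.x
OFF=[]
for l in L:
    q=l["ee_rot"];m=R.from_quat([q[1],q[2],q[3],q[0]]);OFF.append((fk(P[:6],l["joints"],P[6])[1].inv()*m).as_rotvec())
if __name__=="__main__":
    print(P.round(1),np.abs(s.fun).max()); print(np.round(OFF,3))
E
python3 kin.py
```

```text
[ -0.  116.3 201.7 438.9  39.  397.5  82.3] 0.09829760710864673
[[-0.     0.     1.571]
 [-0.     0.     1.571]
 [-0.     0.     1.571]
 [-0.     0.     1.571]
 [-0.     0.     1.571]
 [-0.     0.     1.571]
 [-0.    -0.     1.571]
 [-0.     0.     1.571]
 [-0.     0.     1.571]
 [-0.    -0.     1.571]
 [-0.    -0.     1.571]
 [-0.    -0.     1.571]]
```

```bash
cat > ik.py <<'E'
from kin import *
lo=np.array([-2.94,-.97,.19,-1.23,.02,-2.88]);hi=np.array([2.94,2.17,2.56,4.37,3.11,2.88])
TO=R.from_rotvec([0,0,np.pi/2])
def tool(px,pz):  # plate axes -> tool rotation: z=-pz, y=-py, x=px
    py=np.cross(pz,px); return R.from_matrix(np.stack([px,-py,-pz],1))
def ik(pos,rot,seed):
    f=lambda j:np.concatenate([(fk(P[:6],j,P[6])[0]-pos)/100,(rot.inv()*fk(P[:6],j,P[6])[1]*TO).as_rotvec()])
    s=least_squares(f,np.clip(seed,lo+1e-3,hi-1e-3),bounds=(lo,hi)); return s.x,s.cost
def goal(h,t,lens=np.array([574.,-10,100]),clr=40,g=np.array([36,0,14.])):
    h,t=np.radians([h,t]); tz=np.array([np.sin(t)*np.cos(h),np.sin(t)*np.sin(h),-np.cos(t)])
    px=np.array([np.sin(h),-np.cos(h),0]); pz=-tz; py=np.cross(pz,px)
    c=lens+[0,0,clr]; gp=c+g[0]*px+g[1]*py+g[2]*pz
    return gp-155*tz, tool(px,pz),py
if __name__=="__main__":
    rng=np.random.default_rng(0)
    for h in range(-90,271,30):
        best=None
        pos,rot,py=goal(h,50)
        for _ in range(12):
            j,c=ik(pos,rot,lo+(hi-lo)*rng.random(6))
            if best is None or c<best[1]: best=(j,c)
        m=np.minimum(best[0]-lo,hi-best[0]).min()
        print(h,pos.round(0),best[0].round(2),f"{best[1]:.1e} margin {m:.2f}",py.round(2))
E
python3 ik.py
```

```text
-90 [538. 119. 249.] [ 0.12  0.61  1.57 -0.92  1.27 -1.02] 1.3e-29 margin 0.31 [ 0.   -0.64  0.77]
-60 [478.  84. 249.] [ 0.05  0.44  1.87 -1.23  0.81 -1.14] 7.0e-06 margin 0.00 [ 0.32 -0.56  0.77]
-30 [444.  24. 249.] [-0.16  0.31  2.09  4.37  0.29 -0.98] 2.2e-05 margin 0.00 [ 0.56 -0.32  0.77]
0 [445. -46. 249.] [-0.43  0.29  2.11  1.83  0.33  1.02] 4.2e-31 margin 0.31 [0.64 0.   0.77]
30 [ 480. -106.  249.] [-0.58  0.4   1.93  1.26  0.8   1.11] 3.2e-31 margin 0.63 [0.56 0.32 0.77]
60 [ 540. -140.  249.] [-0.58  0.57  1.64  0.96  1.21  1.02] 3.0e-30 margin 0.92 [0.32 0.56 0.77]
90 [ 610. -139.  249.] [-0.5   0.75  1.31  0.74  1.59  0.89] 9.4e-31 margin 1.12 [0.   0.64 0.77]
120 [ 670. -104.  249.] [-0.38  0.91  0.99  0.53  1.94  0.67] 6.4e-31 margin 0.80 [-0.32  0.56  0.77]
150 [704. -44. 249.] [-0.25  1.03  0.77  0.25  2.18  0.32] 3.5e-31 margin 0.58 [-0.56  0.32  0.77]
180 [703.  26. 249.] [-0.12  1.04  0.75 -0.11  2.22 -0.15] 7.1e-31 margin 0.56 [-0.64  0.    0.77]
210 [668.  86. 249.] [ 0.    0.95  0.93 -0.44  2.03 -0.56] 1.9e-31 margin 0.74 [-0.56 -0.32  0.77]
240 [608. 120. 249.] [ 0.09  0.79  1.23 -0.68  1.69 -0.83] 8.1e-31 margin 0.55 [-0.32 -0.56  0.77]
270 [538. 119. 249.] [ 0.12  0.61  1.57 -0.92  1.27 -1.02] 1.4e-30 margin 0.31 [-0.   -0.64  0.77]
```

Run:
```python
from ik import *
s=ctrl.sense();j=np.array(s["joints"]);print("amber bottle base",onz("top",311,150,0).round(0),onz("side",355,222,0).round(0))
def rt(psi,t):
    a=np.radians(psi);px=np.array([np.cos(a),np.sin(a),0]);return R.from_rotvec(px*np.radians(t))*tool(px,np.array([0,0,1.]))
p0=np.array(s["eef_pos"]);pf,rf,_=goal(60,50)
print(pf, (rt(-30,50).inv()*rf).magnitude())
W=[(p0+[0,0,56],60,0)]+[(p0+[0,0,56]+(k/6)*(np.r_[pf[:2],360]-p0-[0,0,56]),60-15*k,0) for k in range(1,7)]+[(np.r_[pf[:2],360],-30,a) for a in (10,20,30,40,50)]+[(np.r_[pf[:2],z],-30,50) for z in (320,280,249)]
for p,psi,t in W:
    j,c=ik(p,rt(psi,t),j);print(p.round(0),psi,t,j.round(2),f"{c:.0e}")
```

```text
amber bottle base [ 734. -137.    0.] [ 744. -147.    0.]
[ 540.44615909 -140.11695724  248.63110604] 1.8670653977139892e-16
[ 594. -236.  358.] 60 0 [-0.56  0.6   1.18  0.    1.35 -0.04] 4e-24
[ 585. -220.  358.] 45 0 [-0.55  0.57  1.24 -0.    1.33  0.24] 2e-30
[ 576. -204.  359.] 30 0 [-0.53  0.54  1.29 -0.    1.32  0.52] 8e-30
[ 567. -188.  359.] 15 0 [-0.52  0.51  1.33 -0.    1.3   0.79] 1e-28
[ 558. -172.  359.] 0 0 [-0.5   0.48  1.38 -0.    1.28  1.07] 1e-27
[ 549. -156.  360.] -15 0 [-0.48  0.45  1.42 -0.    1.27  1.35] 7e-26
[ 540. -140.  360.] -30 0 [-0.46  0.42  1.46  0.    1.26  1.63] 9e-24
[ 540. -140.  360.] -30 10 [-0.49  0.42  1.48  0.18  1.25  1.55] 5e-30
[ 540. -140.  360.] -30 20 [-0.52  0.41  1.49  0.37  1.26  1.46] 1e-30
[ 540. -140.  360.] -30 30 [-0.54  0.41  1.51  0.55  1.28  1.38] 5e-30
[ 540. -140.  360.] -30 40 [-0.56  0.42  1.52  0.73  1.31  1.3 ] 3e-30
[ 540. -140.  360.] -30 50 [-0.58  0.42  1.54  0.9   1.36  1.23] 2e-30
[ 540. -140.  320.] -30 50 [-0.58  0.47  1.59  0.91  1.31  1.16] 1e-30
[ 540. -140.  280.] -30 50 [-0.58  0.52  1.62  0.94  1.25  1.08] 9e-31
[ 540. -140.  249.] -30 50 [-0.58  0.57  1.64  0.96  1.21  1.02] 2e-19
```

The path is well inside the joint limits and the amber bottle, at (735,-140), is far away. Raise, then yaw -90° while shifting.

drive_tool([
  [[0,0,0.3,0,0,0],[0,0,0.56,0,0,0],[0,0,0.56,0,0,0]],
])

```text
time_s: 16.0
eef_pos: [594.0, -236.1, 358.3]
ee_rot: [0.002, 0.864, 0.503, 0.001]
force: [-0.2, 0.2, -1.6]
grip_width: 0.079
```

drive_tool([
  [[-0.06,0.1,0,0,0,-0.11],[-0.12,0.2,0,0,0,-0.22],[-0.18,0.3,0,0,0,-0.33],[-0.24,0.4,0,0,0,-0.44],[-0.3,0.52,0,0,0,-0.55],[-0.36,0.64,0,0,0,-0.66],[-0.42,0.76,0,0,0,-0.77],[-0.48,0.86,0,0,0,-0.88],[-0.54,0.96,0,0,0,-1],[-0.54,0.96,0,0,0,-1]],
])

```text
time_s: 17.25
eef_pos: [539.7, -139.7, 356.7]
ee_rot: [0.002, 0.967, -0.254, -0.002]
force: [-0.2, -0.2, -0.7]
grip_width: 0.082
```

drive_tool([
  [[0,0,0,0.087,-0.05,0],[0,0,0,0.173,-0.1,0],[0,0,0,0.26,-0.15,0],[0,0,0,0.346,-0.2,0],[0,0,0,0.42,-0.24,0],[0,0,0,0.48,-0.278,0],[0,0,0,0.48,-0.278,0],[0,0,0,0.48,-0.278,0]],
])

```text
time_s: 18.25
eef_pos: [539.8, -139.8, 356.2]
ee_rot: [-0.404, 0.878, -0.23, 0.11]
force: [-0.1, -0.0, 0.0]
grip_width: 0.084
```

Run:
```python
import log
from ik import *
s=ctrl.sense();q=s["ee_rot"];r=R.from_quat([q[1],q[2],q[3],q[0]]).as_matrix()
print(r.round(3)); gp=s["eef_pos"]+155*r[:,2]; c=gp-36*r[:,0]+14*r[:,2]; print("plate centre est",c.round(1),"label tilt",np.degrees(np.arccos(-r[2,1])))
a=viewer.capture("side");t=viewer.capture("top")
crop(a,"s13.png",210,80,130,150,4);crop(t,"t13.png",220,140,110,100,5)
```

```text
18.25 [-0.579  0.426  1.547  0.891  1.356  1.214] [ 539.8 -139.8  356.2] [-0.404  0.878 -0.23   0.11 ] [-0.1 -0.   0. ] 0.084
[[ 0.87  -0.315  0.379]
 [-0.493 -0.567  0.66 ]
 [ 0.007 -0.761 -0.649]]
plate centre est [572.5 -10.6 246.3] label tilt 40.45099295075043
```

View pics/s13.png

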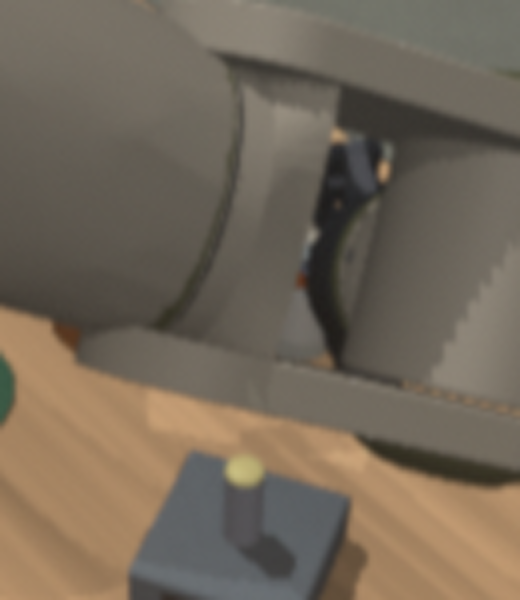

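View pics/t13.png

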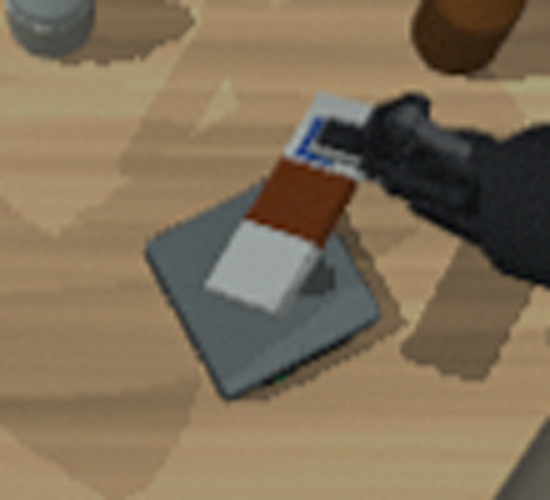

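Label up, at about 40° slope, window roughly over the lamp (top crop centre (302,201)). I'll check that centre against the estimate, then descend.

drive_tool([
  [[0,0,-0.25,0,0,0],[0,0,-0.5,0,0,0],[0,0,-0.75,0,0,0],[0,0,-0.95,0,0,0],[0,0,-1,0,0,0],[0,0,-1,0,0,0],[0,0,-1,0,0,0]],
])

```text
time_s: 19.23
eef_pos: [540.0, -139.7, 257.4]
ee_rot: [-0.405, 0.878, -0.229, 0.111]
force: [0.7, 0.8, -0.4]
grip_width: 0.081
```

Run:
```python
import log
from ik import *
print("high check, window face centre from top at z=249:",onz("top",280,179.8,249.3).round(1),"expected",(np.array([572.5,-10.6,246.3])+4*np.array([.315,.567,.761])).round(1))
s=ctrl.sense();q=s["ee_rot"];r=R.from_quat([q[1],q[2],q[3],q[0]]).as_matrix()
gp=s["eef_pos"]+155*r[:,2]; c=gp-36*r[:,0]+14*r[:,2]; f=c-4*r[:,1]; print("plate centre est",c.round(1),"label tilt",np.degrees(np.arccos(-r[2,1])),"face",f)
a=viewer.capture("side");t=viewer.capture("top")
crop(a,"s14.png",210,80,130,150,4);crop(t,"t14.png",240,150,70,60,10)
hsv=cv2.cvtColor(np.ascontiguousarray(t),cv2.COLOR_RGB2HSV)[150:225,240:310]
m=cv2.inRange(hsv,(3,150,60),(14,255,200));N,l,st,cc=cv2.connectedComponentsWithStats(m)
for i in range(1,N):
    if st[i,4]>20: print(st[i],cc[i]+[240,150],onz("top",*(cc[i]+[240,150]),f[2]).round(1))
print(proj("top",[574,-10,100]))
```

```text
19.225 [-0.579  0.556  1.637  0.943  1.221  1.03 ] [ 540.  -139.7  257.4] [-0.405  0.878 -0.229  0.111] [ 0.7  0.8 -0.4] 0.081
high check, window face centre from top at z=249: [572.6 -11.5 249.3] expected [573.8  -8.3 249.3]
plate centre est [572.9 -10.5 147.5] label tilt 40.40432909608598 face [574.13235507  -8.20101274 150.59178554]
[ 28  31  19  16 181] [276.82320442 187.98342541] [572.7 -12.  150.6]
[274.65106391 191.21987068]
```

View pics/s14.png

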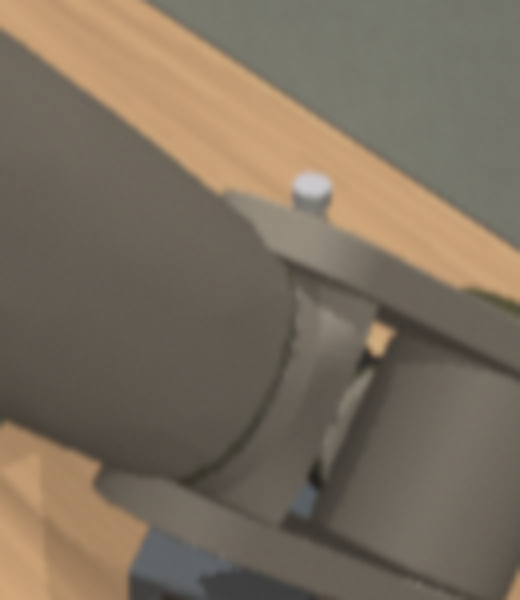

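View pics/t14.png

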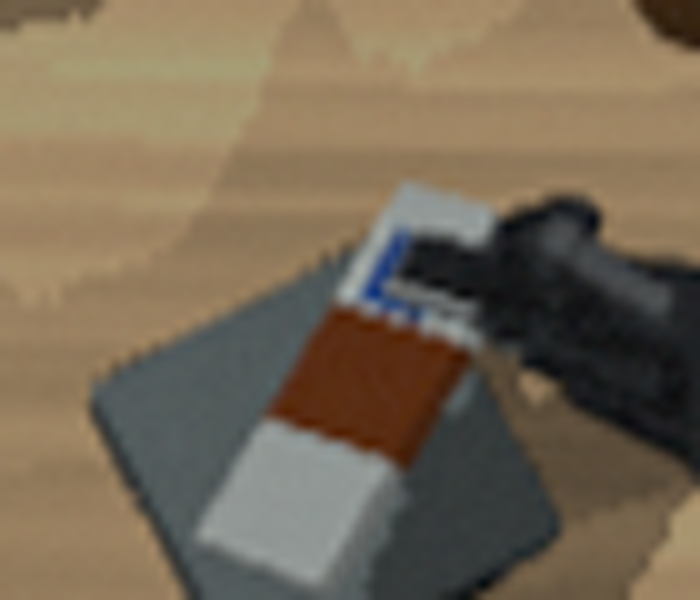

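The top view shows the window at about (277,188), label up at 40° slope, 47 mm above the lamp. A small nudge: +3 mm x, +2 mm y, -8 mm z.

drive_tool([
  [[0.03,0.02,-0.04,0,0,0],[0.03,0.02,-0.08,0,0,0],[0.03,0.02,-0.08,0,0,0],[0.03,0.02,-0.08,0,0,0],[0.03,0.02,-0.08,0,0,0]],
])

```text
time_s: 19.95
eef_pos: [542.9, -137.7, 249.3]
ee_rot: [-0.405, 0.878, -0.23, 0.111]
force: [-0.7, 0.2, -0.8]
grip_width: 0.079
```

Run:
```python
import log
from ik import *
s=ctrl.sense();q=s["ee_rot"];r=R.from_quat([q[1],q[2],q[3],q[0]]).as_matrix()
gp=s["eef_pos"]+155*r[:,2]; c=gp-36*r[:,0]+14*r[:,2]; px,py,pz=r[:,0],-r[:,1],-r[:,2]
print("plate centre est",c.round(1),"tilt",np.degrees(np.arccos(py[2])))
t=viewer.capture("top");a=viewer.capture("side")
for n,x,z in (("c1",20,25),("c2",20,-25),("c3",-20,-25),("c4",-20,25),("e1",-60,25),("e2",-60,-25),("k",60,-25)):
    u=proj("top",c+x*px+4*py+z*pz); print(n,u.round(1),((u-[240,150])*10+4.5).round(0))
crop(t,"t15.png",240,150,70,60,10)
cv2.imwrite("pics/s15.png",a[:,:,::-1]); cv2.imwrite("pics/t15f.png",t[:,:,::-1])
```

```text
19.95 [-0.573  0.572  1.636  0.95   1.208  1.021] [ 542.9 -137.7  249.3] [-0.405  0.878 -0.23   0.111] [-0.7  0.2 -0.8] 0.079
plate centre est [575.8  -8.5 139.5] tilt 40.40449482532779
c1 [284.4 183.2] [449. 336.]
c2 [271.8 179.1] [322. 295.]
c3 [264.9 190.9] [253. 413.]
c4 [277.4 195.3] [379. 458.]
e1 [270.3 207.7] [307. 581.]
e2 [257.9 202.8] [183. 532.]
k [278.6 167.4] [390. 179.]
```

View pics/t15.png

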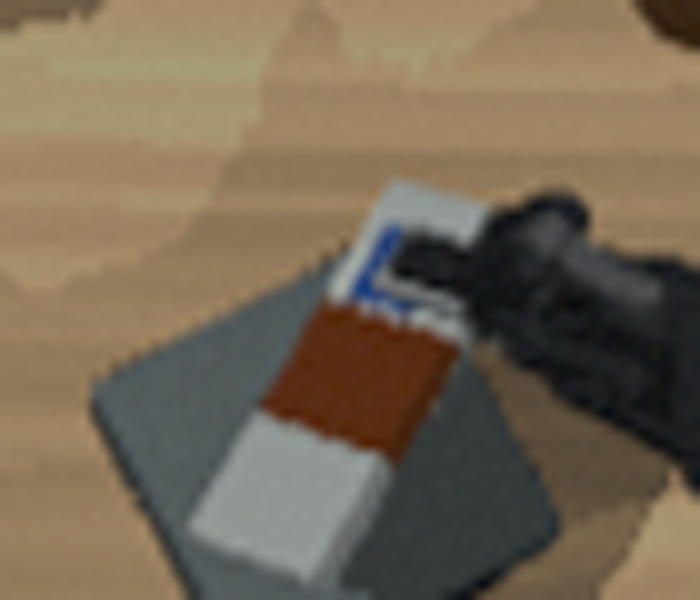

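View pics/t15f.png

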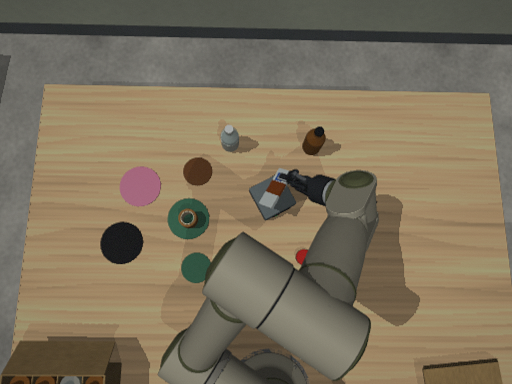

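View pics/s15.png

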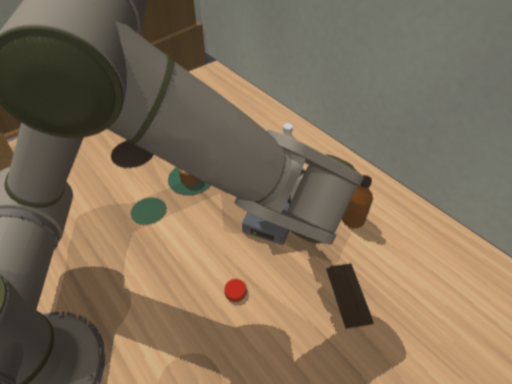

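In the top view the window corners are (328,305), (462,345), (393,460) and (262,408) in the crop. The window centre is within about 2 mm of the lamp axis by both the camera and the tool pose. The roll is on the large green mat at (188,218), the stand is empty, and the bottles and cap have not moved. Handing in.

Run:
```python
from rig import ctrl
print(ctrl.finish_job())
```

```text
the job is handed in; nothing more can be done
None
```

I slid the tape roll up off the post and set it flat on the large green mat. I then took the plate from its stand by its notched, frosted end, and the arm is still holding it over the lamp. The job was handed in at about 20 s of robot time.

- **Plate:** the label face is up, sloping at about 40°. The window centre is about 40 mm above the lens and within about 2–3 mm of the lamp axis. The gripper opening reads about 7 mm on an 8 mm plate and stayed steady, with no sign of slip.
- **Roll:** it stands upright near the centre of the mat. It touched down at about 10 N, after which I opened the fingers and lifted away.
- **Bystanders:** the last top view shows the bottles and the red cap in their original places.
- **Disagreements and limits:**
  - The top camera puts the window about 3 mm from where the tool pose puts it, about the size of the calibration error. I set the final position between the two.
  - The arm blocked the side camera at the end, so the final height comes from the tool pose alone.

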